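Open the small-animal carrier and hold its gate wide

TASK

A colleague needs both hands inside the small-animal carrier. Open its gate for them: first squeeze the hold-back bolt on the roof until it is fully drawn and stays back, then squeeze the two paddles of the gate's latch together and, keeping them squeezed, swing the gate out past its check until it stands wide open, about square to the front of the carrier. The gate is sprung to close, so finish while still holding it steady there by its squeezed paddles, and leave the jar, bottle and tray around it undisturbed.

Things in the scene. Friction and masses are not known exactly. Their poses are not given: they have to be found in the camera images.
- carrier: Small-animal carrier, fixed to the bench: white plastic tub with a stainless wire hood, 280 mm deep (its x), 285 mm wide (its y) and 205 mm high to the roof. Origin: centre of its underside, z up. The gate is in its front, the -x face, hinged on an upright axis near its +y end and free at the -y end; in front of the hinge, at roof height, stands the small bracket of the check.
- bolt (a joint): Travel of the hold-back bolt on the roof: 0 shut, 0.015 m fully drawn, growing towards the fixed lug. The bolt (9 mm round steel, axis 9 mm above the roof) runs in the carrier's -y direction through a small wire staple on the gate; it leaves the staple at 0.011. About 3 N of friction and no spring: it stays where it is left. It starts within 2 mm of shut.
- bolt_fixed_lug (a point): Point at 243 mm height on the centre of the bolt's fixed upright steel lug, on the carrier's roof at the front +y corner. The lug is 8 mm thick (carrier y), 22 mm deep (x) and reaches 262 mm height, 19 mm above this point. It never moves. Axes as the carrier's.
- bolt_moving_lug (a point): Point at 243 mm height on the centre of the bolt's moving lug, of the same size, standing 38 mm from the fixed lug (centre to centre) on the carrier's -y side when shut, 23 mm when drawn. Pinched together, the two measure 46 mm over their outer faces when shut and 31 mm when drawn; only this lug moves, so the middle of the grip shifts 7.5 mm. Under the finger outside this lug runs the bolt in its guides, up to 220 mm height. Axes as the carrier's.
- gate (a joint): Angle of the gate: 0 shut, growing as it swings out to the carrier's -x side, stop at 1.85 rad; 1.57 is square to the front. It opens clockwise seen from above. Light closing spring (0.1 N m when wide). The check, a sprung roller on a lobe of the hinge, resists from 0.4 to 1.0 rad (up to 0.3 N m, 2.5 N at the paddles); let go beyond it, the gate falls back onto the check near 1.0, only half open.
- hinge (a point): Point on the gate's upright hinge axis at 195 mm height, the top of the gate. The gate is a steel wire frame, 200 mm wide, from 50 to 195 mm height, 8 mm thick. Axes turn with the gate: y points from the free edge back to the hinge, -x out of its front face.
- latch (a joint): Travel of the gate's latch: 0 shut, 0.014 m fully squeezed. Sprung shut: 6 N at rest, 10 N when fully squeezed; it springs back when let go. Its bolt (10 mm round, at 168 mm height) leaves the keeper on the frame at 0.008.
- gate_fixed_paddle (a point): Point at 214 mm height on the centre of the latch's fixed paddle, a grey upright plate 8 mm thick (along the gate), 28 mm deep (across the gate), reaching 236 mm height. It stands on the gate's front face, its centre 106 mm from the hinge axis and 22 mm in front of the gate's plane. Axes as the gate's.
- gate_moving_paddle (a point): Point at 214 mm height on the centre of the latch's moving paddle, of the same size, 38 mm farther from the hinge than the fixed paddle (centre to centre) when shut, 24 mm when squeezed: 46 mm, then 32 mm, over the outer faces. Only this paddle slides, towards the hinge, so the middle of the grip shifts 7 mm. Axes as the gate's.
- bell_jar: Glass bell jar, 132 mm across its foot, 208 mm high, standing on the bench, either close behind the carrier or close beside it on the hinge side. Leave it alone. Origin: centre of its underside.
- water_bottle: Clear drinking bottle with a steel cap, 64 mm across, 160 mm high, standing on the bench in the other of those two places. Leave it alone. Origin: centre of its underside.
- tray: White enamel instrument tray, 150 x 200 x 26 mm, with forceps and a syringe in it, lying on the bench in front of the gate, which swings clear above it. Leave it alone. Origin: centre of its underside.

How it is judged:
By the outcome, as a careful person would: the job done as asked, in the order asked, and still so for the second after the job is handed in, while the arm keeps its last pose, push and grip.
It also fails if it takes over 45 s, if anything falls off the work surface, if the arm or the gripper's body presses on something with over 40 N, if the wrist force passes 120 N, or if a joint passes its speed limit or range.

ROBOT

A 6-joint arm with a two-finger parallel gripper is mounted at the origin on the work surface. World frame = base frame: x ahead of the robot, y to its left, z up, the work surface at z = 0. Lengths are in m, angles in degrees, forces in N, time in s.
With the tool pointing down it reaches from about 0.4 to 0.825 m from the base axis. Payload 7 kg.
Tool frame: the origin (TCP) lies midway between the tips of the shut fingers; the grasp point (between the pads) lies 19 mm behind it; z points along the fingers, y is the line along which they close (so a half turn about z gives the same grasp; the last joint's range is limited). The gripper opens to 88 mm and grips with 3 to 60 N. Pads are 19 mm wide; open, the fingers measure 130 mm over their backs; the gripper's body (78 mm by 193 mm) begins 47 mm behind the grasp point.
Start: joints at [87.611, 20.546, 0.682, 0, -70.136, -16.507], TCP at [0.219, 0.639, 0.227] pointing down, gripper open.
Joint ranges: [-176.03, 176.03], [-82.01, 121.73], [-58.28, 71.71], [-173.87, 95.51], [-174.79, -0.11], [-173.66, 173.66]. Speed limits (degrees/s): [136.94, 136.94, 172.46, 180, 180, 180].

INTERFACE

Orientations are given as a 3x3 rotation matrix whose columns are the frame's x, y, z axes.
In Python, from rig import robot gives the robot as it stands. Calls block until the motion is done:
- robot.goto(position, orientation): joint-space move of the TCP to a pose.
- robot.servo_line(position, ori=None, speed=0.15): straight line of the TCP; ori=None keeps the orientation; speed is the mean speed in m/s.
- robot.movej(angles): joint-space move.
- robot.move_gripper(opening): opening from 0.0 (shut) to 1.0 (fully open); the grip force is fixed at half the most; returns when the fingers have stopped.
- robot.dwell(seconds).
- robot.ik(position, orientation): joint angles nearest the present ones, or None.
- robot.grab_frame(name): name is "side" or "top"; returns (picture, depth): 400x640x3 uint8, red, green, blue; 400x640 float32, m along the optical axis (not along the pixel's ray), 0 where there is no reading.
- robot.camera_info(name): a dict with "vfov" (degrees; the focal length in pixels is half the picture's height over the tangent of half this angle, whatever the lens; pixels are square), "cx", "cy" (the principal point, pixels), "k1" (the pictures are not rectified: a ray, as slopes to the right and down, at radius r is drawn at 1 + k1 r^2 times it, then the intrinsics apply), "view" (4x4, takes a point from world to camera coordinates). Camera axes: x right, y down, z forward; pixel columns grow to the right and rows downward; lengths in m; the calibration is good to about 2 mm. A picture is of the moment at which its call begins. camera_info takes no time and is no camera call.
A pose or a line that the arm cannot do raises robot.Unreachable and nothing moves.
- robot.job_done(): hands the job in; it is judged then, once.
Readings, each from a call of its own:
- robot.read_t(): time.
- robot.read_qpos(): joint angles.
- robot.read_qvel(): joint speeds.
- robot.read_effort(): joint torques, N m.
- robot.read_position(): TCP position.
- robot.read_tcp_rot(): TCP orientation.
- robot.read_force(): force on the tool from outside, world axes, zero at the start.
- robot.read_ft_torque(): the same for the moment, N m.
- robot.read_grip_width(): opening from 0.0 (shut) to 1.0 (fully open).
- robot.read_finger_force(): force on a finger pad.
Only numpy, scipy, OpenCV 4.12 (cv2) and the standard library are available. Lean on these libraries where they do the work, as an engineer would, in place of code of your own. Each camera call takes 0.05 s, during which the arm holds its last target. There are 200 camera calls.

## Working session

There is one attempt and no reset: what is moved stays moved. The work goes in short steps, each a Python script; the robot and the scene stay as the last script left them, time stands still between calls to the robot, and variables do not carry over. Pictures are saved under pics/ and viewed, at most 10 in all, crops included, and the job is handed in when it is done.

```bash
mkdir -p pics; cat > h.py <<'E'
import numpy as np, cv2
from rig import robot
def snap(n,f):
    p,d=robot.grab_frame(n); cv2.imwrite(f'pics/{f}.png',p[:,:,::-1]); np.save(f'pics/{f}.npy',d); return p,d
def cam(n):
    c=robot.camera_info(n); f=200/np.tan(np.radians(c['vfov'])/2); return c,f
def ray(n,u,v):
    c,f=cam(n); a=np.array([(u-c['cx'])/f,(v-c['cy'])/f]); s=a.copy()
    for _ in range(20): s=a/(1+c['k1']*(s@s))
    return np.array([s[0],s[1],1.])
def w(n,u,v,depth):
    T=np.linalg.inv(np.array(robot.camera_info(n)['view'])); return T[:3,:3]@(ray(n,u,v)*depth)+T[:3,3]
def atz(n,u,v,z):
    T=np.linalg.inv(np.array(robot.camera_info(n)['view'])); r=T[:3,:3]@ray(n,u,v); return T[:3,3]+r*(z-T[2,3])/r[2]
def proj(n,P):
    c,f=cam(n); V=np.array(c['view']); q=V[:3,:3]@np.asarray(P)+V[:3,3]; s=q[:2]/q[2]; s=s*(1+c['k1']*(s@s)); return np.array([c['cx'],c['cy']])+f*s
E
python3 - <<'E'
from h import *
for n in('side','top'):
    snap(n,n+'0'); c=robot.camera_info(n); print(n,c['vfov'],c['k1'],np.round(np.linalg.inv(np.array(c['view'])),3).tolist())
print(robot.read_t())
E
```

```text
side 56.022078889139685 -0.0774987029799419 [[-0.969, -0.124, 0.214, 0.4], [-0.247, 0.524, -0.815, 0.745], [-0.011, -0.842, -0.539, 0.677], [0.0, 0.0, 0.0, 1.0]]
top 57.842671419443136 -0.03806093575679814 [[-0.015, -0.993, 0.118, 0.468], [-1.0, 0.015, 0.001, -0.03], [-0.003, -0.118, -0.993, 1.154], [0.0, 0.0, 0.0, 1.0]]
0.1
```

View pics/top0.png

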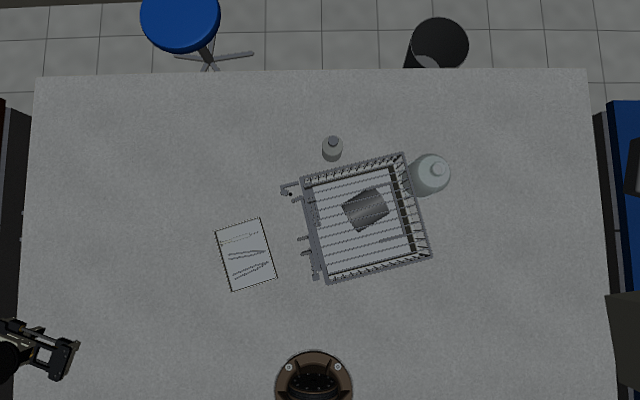

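View pics/side0.png

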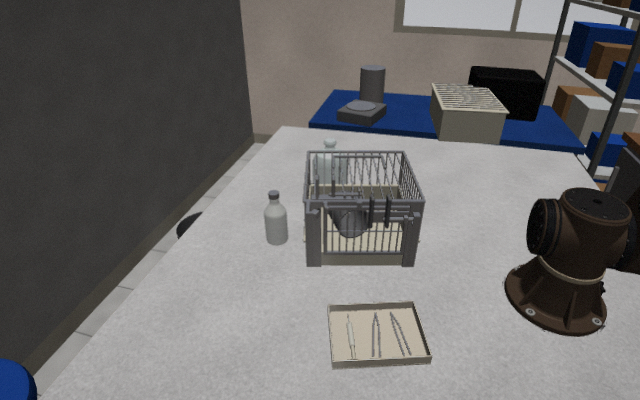

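The top view shows the gate on the image's left side (roughly world +y), with the bolt at about (290,188) and the paddles at about (305,238) and (305,254). The bottle is at (332,148), the jar at (430,175) and the tray at (245,255). Next I'll enlarge both views.

```bash
python3 - <<'E'
import cv2
a=cv2.imread('pics/top0.png')[170:295,270:440]; cv2.imwrite('pics/topc.png',cv2.resize(a,None,fx=4.7,fy=4.7,interpolation=cv2.INTER_CUBIC))
b=cv2.imread('pics/side0.png')[145:275,295:430]; cv2.imwrite('pics/sidec.png',cv2.resize(b,None,fx=4.5,fy=4.5,interpolation=cv2.INTER_CUBIC))
E
```

```text
(no output)
```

View pics/topc.png

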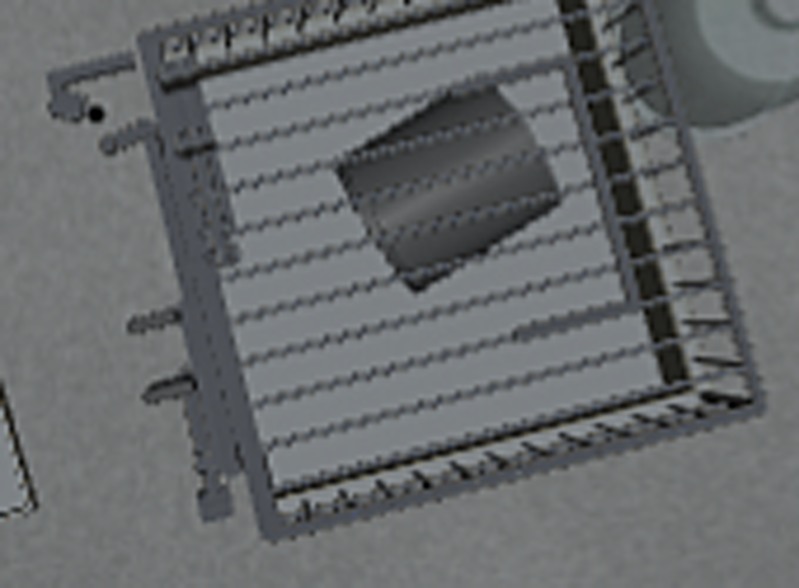

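View pics/sidec.png

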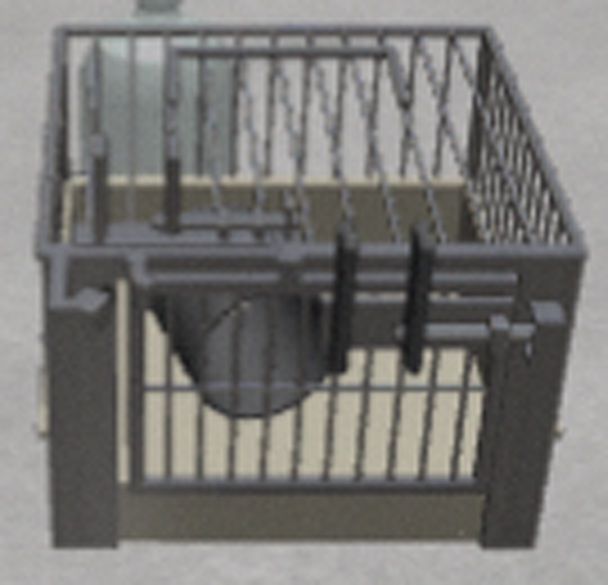

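The top crop shows the paddles at about (303,238.5) and (306,253). In the side crop the lugs stand at the left front corner of the roof, with the bolt and its staple to their right. I'll use depth to locate their tops and the roof corners.

```bash
python3 - <<'E'
from h import *
np.set_printoptions(precision=4,suppress=True)
# roof corners (top crop outer corners) at z=.205
cs=[(138,38),(272,540),(765,405)]
C=[atz('top',270+u/4.7,170+v/4.7,.205) for u,v in cs]
for c in C: print('roof corner',c)
print('width',np.linalg.norm(C[0]-C[1]),'depth',np.linalg.norm(C[1]-C[2]))
ey=(C[0]-C[1])[:2]; ex=(C[2]-C[1])[:2]; print('yaw from ey',np.degrees(np.arctan2(-ey[0],ey[1])),'from ex',np.degrees(np.arctan2(ex[1],ex[0])))
for n,b in (('top',(275,175,345,290)),('side',(295,145,430,235))):
    d=np.load(f'pics/{n}0.npy'); pts=[]
    for v in range(b[1],b[3]):
        for u in range(b[0],b[2]):
            if d[v,u]>0:
                p=w(n,u,v,d[v,u])
                if .2165<p[2]<.275: pts.append((u,v,*p))
    pts=np.array(pts); M=np.zeros(d.shape,np.uint8); M[pts[:,1].astype(int),pts[:,0].astype(int)]=1
    k,L=cv2.connectedComponents(M,connectivity=8)
    for i in range(1,k):
        q=pts[L[pts[:,1].astype(int),pts[:,0].astype(int)]==i]
        if len(q)>3: print(n,len(q),'mean',q.mean(0),'min',q[:,2:].min(0),'max',q[:,2:].max(0))
E
```

```text
roof corner [0.6182 0.0236 0.205 ]
roof corner [ 0.3396 -0.0473  0.205 ]
roof corner [ 0.408  -0.3209  0.205 ]
width 0.2874656399157022 depth 0.2820785661296518
yaw from ey -75.72875879153493 from ex -75.96714644885749Traceback (most recent call last):
  File "<stdin>", line 14, in <module>
  File "h.py", line 12, in w
    T=np.linalg.inv(np.array(robot.camera_info(n)['view'])); return T[:3,:3]@(ray(n,u,v)*depth)+T[:3,3]
                             ~~~~~~~~~~~~~~~~~^^^
ValueError: time passes only in moves, steps and waits
```

```bash
python3 - <<'E'
s=open('h.py').read()
s=s.replace("def snap","_C={}\ndef info(n):\n    if n not in _C: _C[n]=robot.camera_info(n)\n    return _C[n]\ndef snap",1)
a,b=s.split("def cam(n)"); s=a+"def cam(n)"+b.replace("robot.camera_info(n)","info(n)")
open('h.py','w').write(s)
E
python3 - <<'E'
from h import *
np.set_printoptions(precision=4,suppress=True)
for n,b in (('top',(275,175,345,290)),('side',(295,145,430,235))):
    d=np.load(f'pics/{n}0.npy'); pts=[]
    for v in range(b[1],b[3]):
        for u in range(b[0],b[2]):
            if d[v,u]>0:
                p=w(n,u,v,d[v,u])
                if .2165<p[2]<.275: pts.append((u,v,*p))
    pts=np.array(pts); M=np.zeros(d.shape,np.uint8); M[pts[:,1].astype(int),pts[:,0].astype(int)]=1
    k,L=cv2.connectedComponents(M,connectivity=8)
    for i in range(1,k):
        q=pts[L[pts[:,1].astype(int),pts[:,0].astype(int)]==i]
        if len(q)>3: print(n,len(q),'mean',q.mean(0),'min',q[:,2:].min(0),'max',q[:,2:].max(0))
E
```

```text
top 43 mean [307.3953 185.4884   0.5916   0.0009   0.2516] min [ 0.5878 -0.0084  0.2203] max [0.5968 0.0115 0.2645]
top 123 mean [313.4959 209.0976   0.5332  -0.0134   0.2305] min [ 0.4905 -0.0295  0.2166] max [0.566  0.0021 0.2638]
top 34 mean [301.7941 237.8235   0.461    0.017    0.2351] min [0.4556 0.0039 0.2313] max [0.4655 0.0294 0.2393]
top 38 mean [305.7895 252.4474   0.4243   0.0074   0.2336] min [ 0.418  -0.0055  0.2218] max [0.4302 0.0196 0.2386]
side 6 mean [381.5    156.1667   0.4665  -0.235    0.2176] min [ 0.464  -0.2428  0.2168] max [ 0.4686 -0.2248  0.2187]
side 77 mean [316.4156 185.0519   0.5939   0.0086   0.2421] min [ 0.5905 -0.0066  0.2166] max [0.6003 0.015  0.2627]
side 164 mean [340.6159 188.75     0.5391  -0.0065   0.2308] min [ 0.4925 -0.0299  0.2165] max [0.567  0.0058 0.2625]
side 53 mean [371.283  200.0566   0.4631   0.0236   0.229 ] min [0.4577 0.0057 0.2172] max [0.4701 0.0326 0.2363]
side 55 mean [388.0909 199.9636   0.4264   0.0141   0.2287] min [ 0.4205 -0.0015  0.2167] max [0.4327 0.024  0.2371]
```

Checks so far:
- Roof measures 287 x 282 mm and yaw is -75.9°.
- Paddle separation is 38 mm at 14.8°.
- Fixed lug is at (0.593, 0.001) with its top at 0.263.

All of these match the given sizes. I'll refine along the closing line and check reachability for both grips and the swing, in both wrist turns.

```bash
cat >> h.py <<'E'
yaw=np.radians(-75.9); ex=np.array([np.cos(yaw),np.sin(yaw),0]); ey=np.array([-ex[1],ex[0],0])
FL=np.array([.594,.001,0]); FP=np.array([.462,.0185,0]); H=FP+.106*ey+.022*ex
def Rz(t): c,s=np.cos(t),np.sin(t); return np.array([[c,-s,0],[s,c,0],[0,0,1]])
def ori(s,th=0):
    y=Rz(-th)@(s*ey); z=np.array([0,0,-1.]); return np.column_stack([np.cross(y,z),y,z])
def gp(th,z=.202,r=.118): return H+Rz(-th)@(-r*ey-.022*ex)+[0,0,z]
E
python3 - <<'E'
from h import *
np.set_printoptions(precision=4,suppress=True)
for n,b in (('top',(295,175,330,215)),('side',(295,170,350,210))):
    d=np.load(f'pics/{n}0.npy'); P=np.array([w(n,u,v,d[v,u]) for v in range(b[1],b[3]) for u in range(b[0],b[2]) if d[v,u]>0])
    P=P[(P[:,2]>.243)&(P[:,2]<.27)]; s=P@ey-FL@ey; x=P@ex-FL@ex
    for nm,m in (('fixed',s>-.018),('moving',s<=-.018)): print(n,nm,m.sum(),'ey',np.percentile(s[m],[3,50,97])*1e3,'ex',np.percentile(x[m],[3,97])*1e3)
for n,b in (('top',(290,225,320,265)),('side',(360,185,400,220))):
    d=np.load(f'pics/{n}0.npy'); P=np.array([w(n,u,v,d[v,u]) for v in range(b[1],b[3]) for u in range(b[0],b[2]) if d[v,u]>0])
    P=P[(P[:,2]>.219)&(P[:,2]<.245)]; s=P@ey-FP@ey; x=P@ex-FP@ex
    for nm,m in (('fixed',s>-.018),('moving',s<=-.018)): print(n,nm,m.sum(),'ey',np.percentile(s[m],[3,50,97])*1e3,'ex',np.percentile(x[m],[3,97])*1e3)
for s in(1,-1):
    print(s,robot.ik(FL-.0115*ey+[0,0,.226],ori(s)))
    for t in (0,.8,1.6): print(t,robot.ik(gp(t),ori(s,t)))
E
```

```text
top fixed 33 ey [-4.7645 -2.208   2.415 ] ex [-9.7232  9.1995]
top moving 33 ey [-42.3958 -39.087  -34.8356] ex [-10.7036   9.2034]
side fixed 38 ey [-1.9649  2.5019  4.9856] ex [-12.6155   5.9825]
side moving 39 ey [-39.1777 -36.5281 -32.0737] ex [-12.8486   4.8272]
top fixed 34 ey [-4.8027 -1.3452  2.3006] ex [-11.3278  14.3487]
top moving 38 ey [-43.2425 -39.4421 -35.3696] ex [-10.7904  14.076 ]
side fixed 49 ey [-1.732   2.7691  5.5169] ex [-13.2757  12.8664]
side moving 49 ey [-39.5752 -35.02   -32.7008] ex [-13.3384  11.0164]
1 None
0 [ 27.1712  -0.01   -28.3903   0.     -61.6197 166.9288]
0.8 [ 35.0872   4.2681 -23.878    0.     -61.8538 113.1761]
1.6 [ 33.341   13.0403 -13.1821   0.     -63.7776  69.0857]
-1 [ 19.0354  11.9506 -11.3421   0.     -66.7073  -4.9354]
0 [ 27.1712  -0.01   -28.3903   0.     -61.6197 -13.0712]
0.8 [ 35.0872   4.2681 -23.878    0.     -61.8538 -66.8239]
1.6 [  33.341    13.0403  -13.1821    0.      -63.7776 -110.9143]
```

```bash
python3 - <<'E'
from h import *
np.set_printoptions(precision=3,suppress=True)
B=FL-.0115*ey
p=robot.read_position(); robot.servo_line([p[0],p[1],.34],speed=.2)
robot.goto(B+[0,0,.31],ori(-1))
robot.servo_line(B+[0,0,.226],speed=.08)
print(robot.read_t(),robot.read_position(),B,robot.read_force())
snap('side','s1')
robot.move_gripper(0.0)
print(robot.read_t(),robot.read_grip_width(),robot.read_grip_width()*88,robot.read_finger_force(),robot.read_force(),robot.read_force()@ey,robot.read_position())
snap('side','s2')
a=np.hstack([cv2.imread(f'pics/{f}.png')[120:280,270:430] for f in('s1','s2')]); cv2.imwrite('pics/s12.png',cv2.resize(a,None,fx=2.5,fy=2.5,interpolation=cv2.INTER_CUBIC))
E
```

```text
4.625 [ 0.583 -0.002  0.227] [ 0.583 -0.002  0.   ] [-0.262 -0.003  0.236]
5.6083 0.34663343729359675 30.503742481836515 30.02104014158249 [ 4.687 -0.419 -2.596] 4.443163027763548 [ 0.584 -0.002  0.226]
```

View pics/s12.png

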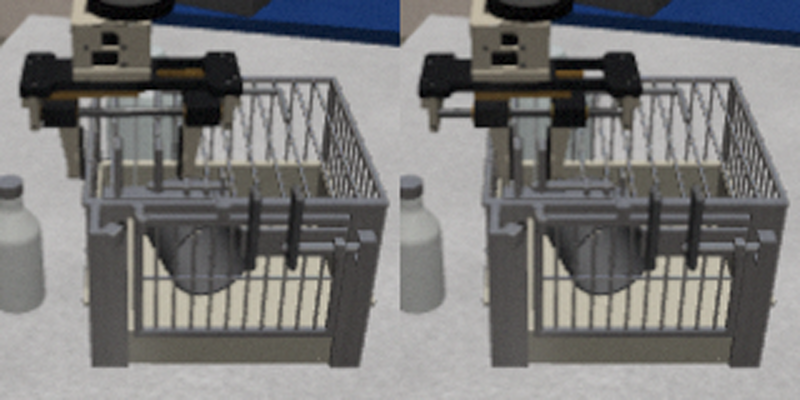

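The bolt is fully drawn: the grip measures 30.5 mm over the lugs, and the right half of the picture shows them close together at about (515,165) and (542,165). Next I'll grip the paddles.

```bash
sed -i 's/-.022\*ex)+\[0,0,z\]/-.024*ex)+[0,0,z]/' h.py; python3 - <<'E'
from h import *
np.set_printoptions(precision=3,suppress=True)
robot.move_gripper(1.0)
p=robot.read_position(); robot.servo_line([p[0],p[1],.31],speed=.12)
snap('top','t2'); d=snap('side','s3')[1]
P=np.array([w('side',u,v,d[v,u]) for v in range(170,210) for u in range(295,350) if d[v,u]>0]); P=P[(P[:,2]>.243)&(P[:,2]<.263)]; s=P@ey-FL@ey
for m in(s>-.014,(s<=-.014)&(s>-.06)): print(m.sum(),np.median(s[m])*1e3)
robot.goto(gp(0,.31),ori(-1))
robot.servo_line(gp(0),speed=.08)
print(robot.read_t(),robot.read_position()-gp(0),robot.read_force())
robot.move_gripper(0.0)
print(robot.read_t(),robot.read_grip_width()*88,robot.read_finger_force(),robot.read_force(),robot.read_force()@ey,robot.read_position()-gp(0))
snap('side','s4'); snap('top','t4')
a=np.hstack([cv2.imread(f'pics/{f}.png')[120:280,270:430] for f in('s3','s4')]); cv2.imwrite('pics/s34.png',cv2.resize(a,None,fx=2.5,fy=2.5,interpolation=cv2.INTER_CUBIC))
E
```

```text
37 2.5229118431830955
33 -20.472127660665194
9.775 [0. 0. 0.] [-0.067 -0.805 -0.483]
10.7 31.88106679314233 29.99760925769806 [ 5.021 -3.159 -2.808] 4.099956724860887 [ 0.001 -0.    -0.   ]
```

View pics/s34.png

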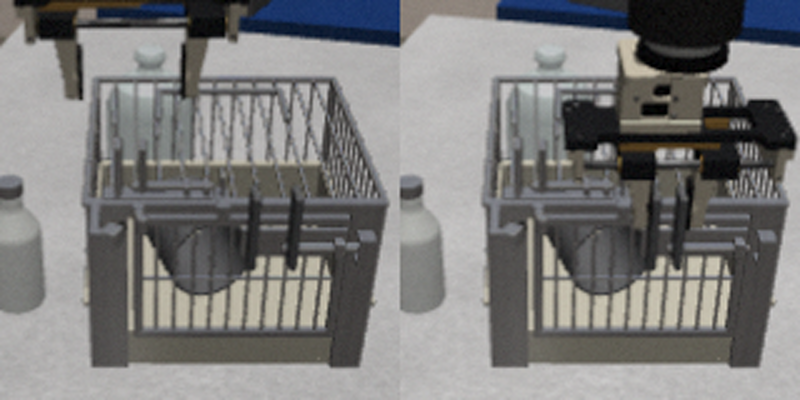

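The lugs stand 23.0 mm apart, so the bolt stays drawn. The paddles measure 31.9 mm over their outer faces, so the latch is fully squeezed, and the right half shows the fingers around them at about (660,225). Now I'll swing the gate while watching force and grip width.

```bash
python3 - <<'E'
from h import *
np.set_printoptions(precision=1,suppress=True)
for th in np.arange(.1,1.001,.1):
    robot.servo_line(gp(th),ori(-1,th),speed=.03)
    f=np.array(robot.read_force()); a=Rz(-th); print(round(th,2),round(robot.read_t(),1),'fx,fy,fz gate',f@(a@ex),f@(a@ey),f[2],'w',robot.read_grip_width()*88)
    if np.linalg.norm(f)>25: print('STOP'); break
snap('side','s5'); snap('top','t5')
E
```

```text
0.1 11.3 fx,fy,fz gate 4.133041138278667 4.517312003167769 -4.6407886854240195 w 32.11657216486019
0.2 11.9 fx,fy,fz gate 3.7615484330289575 6.244250408458788 -5.335710918793644 w 32.32607828029952
0.3 12.4 fx,fy,fz gate 3.685128561222371 8.106347150867737 -5.885628093871079 w 31.93388740375095
0.4 13.0 fx,fy,fz gate 3.1281637884198337 9.20668542941241 -6.570257825241761 w 31.852643904479407
0.5 13.6 fx,fy,fz gate 3.9223707092277893 9.353406821995517 -5.060330825476644 w 31.97116216463157
0.6 14.1 fx,fy,fz gate 4.188452112212915 11.816786471290644 -9.338678746912716 w 32.273690504205504
0.7 14.7 fx,fy,fz gate 1.719526460869396 13.710390512934143 -9.29193505772743 w 32.248080989482446
0.8 15.2 fx,fy,fz gate 3.0426194148276156 12.68848068728029 -2.605269641047382 w 31.821416459735964
0.9 15.8 fx,fy,fz gate 2.1973056397050907 13.011063696406175 -3.6178314442855704 w 32.20676536885001
1.0 16.3 fx,fy,fz gate 1.5798853367625219 12.821738218577265 -4.131754053792364 w 32.12363142787899
```

```bash
python3 - <<'E'
from h import *
np.set_printoptions(precision=3,suppress=True)
for th in (1.1,1.2,1.3,1.4,1.5,1.57,1.6):
    robot.servo_line(gp(th,r=.117),ori(-1,th),speed=.03)
    f=np.array(robot.read_force()); a=Rz(-th); print(round(th,2),round(robot.read_t(),1),np.array([f@(a@ex),f@(a@ey),f[2]]),'w',robot.read_grip_width()*88)
    if np.linalg.norm(f)>30: print('STOP'); break
robot.dwell(.3)
d=snap('top','t6')[1]; snap('side','s6')
cv2.imwrite('pics/t6c.png',np.hstack([cv2.resize(cv2.imread('pics/t6.png')[120:320,200:460],(520,400)),cv2.resize(cv2.imread('pics/s6.png')[120:380,250:432],(280,400))]))
E
```

```text
1.1 17.0 [ 0.284  6.194 -1.902] w 32.179447846907145
1.2 17.5 [-0.358  5.39  -1.839] w 31.730905917973793
1.3 18.1 [ 0.665  5.505 -1.818] w 31.613468768857814
1.4 18.6 [-1.529  6.115 -2.391] w 31.762962145104172
1.5 19.2 [-1.74   5.431 -1.637] w 32.153429677257726
1.57 19.6 [-2.218  4.77  -1.811] w 31.908044830544878
1.6 19.9 [-2.838  4.668 -1.262] w 32.03731635606645
```

View pics/t6c.png

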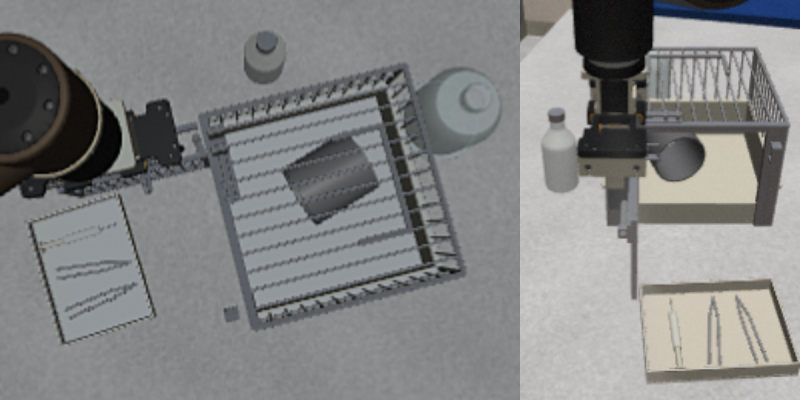

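The gate stands square to the front, seen as the line from (60,190) to (215,158) in the top view. It is still held by its squeezed paddles, and the bottle, jar and tray look unmoved.

```bash
python3 - <<'E'
from h import *
robot.dwell(.5); print(robot.read_grip_width()*88,robot.read_force(),robot.read_t())
print(robot.job_done())
E
```

```text
31.906506949985758 [ 3.52123982 -5.03678534 -1.69654836] 20.75
the job is handed in; nothing more can be done
None
```

I handed the job in at 20.8 s: the bolt is drawn and stays back, and the gate stands about square to the front, held there by its squeezed paddles, with the jar, bottle and tray apparently unmoved in the last picture.

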